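# Pack tapered chocolate blocks flat and crosswise

### The arm

A 6-joint arm with a two-finger parallel gripper is mounted at the origin on a cart in front of the work surface, level with it; the furniture and walls round the work are solid. World frame = base frame: x ahead of the robot, y to its left, z up, the work surface at z = 0. Lengths are in m, angles in rad, forces in N, time in s.
With the tool pointing down it reaches from about 0.25 to 0.775 m from the base axis. Payload 4 kg.
Tool frame: the origin (TCP) lies between the finger pads; the fingertips stand 19 mm ahead of it and the grasp point (between the pads) is the TCP; y points along the fingers, x is the direction in which the jaws open and shut, and the axes are right-handed (so a half turn about y gives the same grasp; the last joint's range is limited). The gripper opens to 94 mm and grips with 3 to 60 N. Pads are 16 mm wide; open, the fingers measure 119 mm over their backs; the gripper's body (75 mm by 177 mm) begins 78 mm behind the grasp point.
Start: joints at [1.074, 0.087, 1.371, -0, 1.684, -0.103], TCP at [0.211, 0.508, 0.225] pointing down, gripper open.
Joint ranges: [-3.1, 3.1], [-0.76, 2.03], [0.27, 2.55], [-1.08, 4.22], [0.17, 2.65], [-2.57, 2.57]. Speed limits (rad/s): [2.79, 2.79, 3.14, 3.14, 3.14, 3.14].

### API

Orientations are given as [roll, pitch, yaw] about the fixed x, y, z axes, in that order (R = Rz(yaw) Ry(pitch) Rx(roll)).
In Python, from workcell import get_state, read_camera, get_calibration, finish_job gives the robot as it stands.
- The arm moves only by the tool jog_arm, never from a script. Its argument "deltas" is a list that holds one entry, the list of rows, each a list of 7 numbers: the turn, a rotation vector about the tool's x, y, z in degrees, then the shift along the tool's x, y, z in mm, then the finger opening in mm, from 0 to 94. In form: [[[ax, ay, az, dx, dy, dz, gripper], ...]]. A call has 1 to 20 rows; each row is the pose to reach, as a shift and turn from the pose commanded when the call began, along the tool's axes at that moment; what a row does not reach only later rows make up. A row lasts 1/8 s, in which the tool goes at most 62.5 mm and 10.7 degrees, less where a joint would pass 70% of its speed; a pose out of reach is approached as far as the arm can. A call with a gripper value outside its range is refused whole. The fingers move at their own pace and stop on an object; "grip_force" is the grip in N (left out, the last holds). Time passes only in rows, so rows that repeat a pose let the fingers close. It gives the time, the measured TCP pose, the force and the opening at its end, in the units of the state.
- get_state(): the state, without advancing time (a new reading comes with each control period).
- read_camera(name): name is "scene" or "side" or "wrist"; returns (picture, depth): 420x560x3 uint8, red, green, blue; 420x560 float32, m along the optical axis (not along the pixel's ray), 0 where there is no reading.
- get_calibration(name): a dict with "fx", "fy", "cx", "cy" (pixels), "k1" (the pictures are not rectified: a ray, as slopes to the right and down, at radius r is drawn at 1 + k1 r^2 times it, then the intrinsics apply), "extrinsics" (4x4, takes a point from camera to world coordinates). Camera axes: x right, y down, z forward; pixel columns grow to the right and rows downward; lengths in m; the calibration is good to about 2 mm. A picture is of the moment at which its call begins: read the wrist's pose just before it. get_calibration takes no time and is no camera call; for the wrist camera it gives the pose at the moment of the call.
- finish_job(): hands the job in, once; it reports no verdict.
The state is a dict: "time": time; "joint_pos": joint angles; "dq": joint speeds; "joint_efforts": joint torques, N m; "tool_pos": TCP position; "eef_rot": TCP orientation; "contact_force": force on the tool from outside, world axes, zero at the start; "torque": the same for the moment, N m; "width": finger opening in m.
Only numpy, scipy, OpenCV 4.12 (cv2) and the standard library are available. Lean on these libraries where they do the work, as an engineer would, in place of code of your own. Each camera call takes 0.05 s, during which the arm holds its last target. There are 200 camera calls.

### The job

Pack the four tapered chocolate blocks into a tight, flat stack on the white board. Tip the block that lies on its side over onto its narrow face and set it upside down between the two blocks standing on the board, ends about level with theirs; gently push the row together until the far block is squarely against the board's lip and all three touch with their tops flush. Then lay the last block, wide face down, crosswise over the middle of the row, and leave the other kitchen things alone.

Things in the scene. Friction and masses are not known exactly. Their poses are not given: they have to be found in the camera images.
- board: fixed white plastic packing board, 260 mm (x) by 190 mm (y), 15 mm thick; origin at the centre of its underside, z up, top at z = +15 mm. Its +x end, away from the robot, carries a straight lip 20 mm thick along the whole width, whose top is 25 mm above the board's top; the lip's inner face is at x = +110 mm. It may be turned a little.
- lip_foot (a point): where the lip's inner face meets the board's top, mid-lip; axes as the board's. In the finished row the far, upside-down and near block (nested side slope to side slope) have their origins 24, 67 and 109 mm from the lip's inner face; the row is 133 mm wide
- block_far: brown chocolate ingot, 0.21 kg, 132 mm long, 32 thick, 48 wide at its wide face, 32 at the narrow face; the long sides are square for 8 mm next to the wide face, then slope in; cross grooves on the narrow face. Origin: centre of the WIDE face; x across, y along, z towards the narrow face (at +32 mm). Loose on the board, wide face down, 0 to 20 mm off the lip, about parallel to it
- block_near: loose block, shape and axes as block_far; stands on the board on its wide face, near the end closest to the robot, roughly parallel to the lip, with about 100 to 130 mm of free board between it and block_far; slides when pushed (moving the whole row takes about 2 to 6 N)
- block_side: loose block, shape and axes as block_far; lies on the table left or right of the board on a sloping side: z axis 18 degrees below level, origin 25 mm up, upper wide-face edge 48 mm up. Pushed about 30 mm level towards where z points, 38 mm up on its wide face, it tips over and drops onto its narrow face: upside down, wide face on top, 32 mm high
- block_last: the last block: loose, shape and axes as block_far; lies wide face down on the table at the other side of the board
- salt_shaker: bystander: glass salt shaker with a grey cap, 44 mm across, 90 mm tall, behind the board; origin at the centre of its underside
- amber_jar: bystander: small square amber jar with a pink cap, 37 x 46 x 74 mm, behind the board; origin at the centre of its underside
- bowl: bystander: black bowl, 183 mm across, 64 mm tall, to the right behind the board; origin at the centre of its underside
There are look-alikes about, which are no part of the job. Leave any yellow look-alike of the block_last alone.

How it is judged:
On the way, in this order (a step that is already met when the one before it is completed fails the run):
1. the block from its side stands upside down on its narrow face, at rest (angle between block_side's own z axis and vertical above 3.05 rad and linear speed of block_side below 0.05 m/s), for 0.2 s.
2. the row of three is closed against the lip, tops flush (angle between block_side's own z axis and vertical above 3.07 rad and angle between each of block_far, block_near's own z axis and vertical below 0.07 rad and x of block_far in the frame of board above 0.082 m and x of block_side in the frame of board above 0.0385 m and x of block_near in the frame of board above -0.0053 m and z of block_side in the frame of board between 0.0445 and 0.0495 m and z of block_far in the frame of board between 0.0125 and 0.0175 m and z of block_near in the frame of board between 0.0125 and 0.0175 m and y of block_side in the frame of block_far between -0.018 and 0.018 m and y of block_near in the frame of block_far between -0.018 and 0.018 m and angle between the y axis of each of block_far, block_side, block_near and the y axis of board, either way round below 0.07 rad), for 0.2 s.
At the end, for the whole second after the job is handed in: On the board: far block within 4 mm of the lip, upside-down block and near block following with gaps under 5 to 6 mm in all, level (4 deg), heights right to 2.5 mm, parallel to the lip (4 deg), ends level to 18 mm; last block flat, wide face down, across them (8 deg), centred to 20 mm; at rest (all of step 2 and angle between block_last's own z axis and vertical below 0.06 rad and angle between the y axis of block_last and the x axis of board, either way round below 0.14 rad and horizontal distance between block_last and block_side below 0.02 m and z of block_last in the frame of board between 0.044 and 0.05 m and linear speed of each of block_far, block_side, block_near, block_last below 0.02 m/s); the robot touches nothing.
It fails at once if a bystander (salt shaker, jar or bowl) is moved more than 30 mm (distance of any of salt_shaker, amber_jar, bowl from where it was at the start of the episode above 0.03 m).
It fails at once if the row is rammed against the lip (far block against the board with more than 50 N) (contact force between block_far and board above 50 N).
It also fails if it takes over 72 s, if anything falls off the work surface, if the arm or the gripper's body presses on something with over 40 N, if the wrist force passes 120 N, or if a joint passes its speed limit or range.

## Working session

There is one attempt and no reset: what is moved stays moved. The work goes in short steps, Python scripts to look and compute and a tool call to move; the robot and the scene stay as the last step left them, time stands still between calls to the robot, and variables do not carry over. Pictures are saved under pics/ and viewed, about 8 in all and at most 12, crops included, and the job is handed in when it is done.

Besides the shell and the picture viewer there is one more tool, called after "Call:" as name(argument=value, ...) on one line, values as JSON. jog_arm: Moves the arm, as the interface text tells. Its arguments: {"type":"object","properties":{"deltas":{"type":"array","items":{"type":"array","items":{"type":"array","items":{"type":"number"}}}},"grip_force":{"type":"number"}},"required":["deltas"]}

```bash
mkdir -p pics && ls
cat > h.py <<'E'
import numpy as np, cv2, sys
from workcell import *
from scipy.spatial.transform import Rotation as R
def pts(name):
    im,d=read_camera(name); c=get_calibration(name)
    K=np.array([[c['fx'],0,c['cx']],[0,c['fy'],c['cy']],[0,0,1.]])
    h,w=d.shape; u,v=np.meshgrid(np.arange(w),np.arange(h))
    p=cv2.undistortPoints(np.stack([u,v],-1).reshape(-1,1,2).astype(float),K,np.array([c['k1'],0,0,0.])).reshape(h,w,2)
    P=np.dstack([p*d[...,None],d]); T=np.array(c['extrinsics'])
    W=P@T[:3,:3].T+T[:3,3]; W[d==0]=np.nan
    return im,W
def save(n,im): cv2.imwrite('pics/'+n+'.png',cv2.cvtColor(im,cv2.COLOR_RGB2BGR))
def st():
    s=get_state(); print('t',s['time'],'pos',np.round(s['tool_pos'],4),'rot',np.round(s['eef_rot'],4),'F',np.round(s['contact_force'],1),'w',s['width']); return s
E
python3 - <<'E'
from h import *
st()
for n in ['scene','side']:
    im,W=pts(n); save(n+'0',im); np.savez('/tmp/'+n,im=im,W=W)
    print(n,np.round(get_calibration(n)['extrinsics'],2).tolist())
E
```

```text
pics
t 0.0 pos [0.2108 0.5074 0.2233] rot [-1.5705  0.0022  1.177 ] F [ 0.2 -0.3 -0. ] w 0.09397937610056528
scene [[0.57, -0.53, 0.63, -0.23], [-0.82, -0.38, 0.43, -0.56], [0.02, -0.76, -0.65, 0.91], [0.0, 0.0, 0.0, 1.0]]
side [[0.94, -0.24, 0.25, 0.29], [-0.34, -0.62, 0.7, -0.84], [-0.02, -0.74, -0.67, 0.84], [0.0, 0.0, 0.0, 1.0]]
```

View pics/scene0.png

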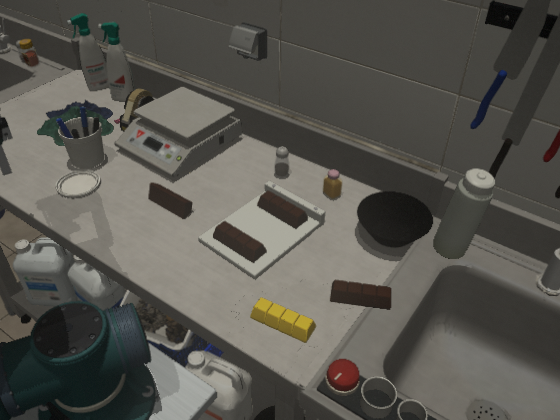

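View pics/side0.png

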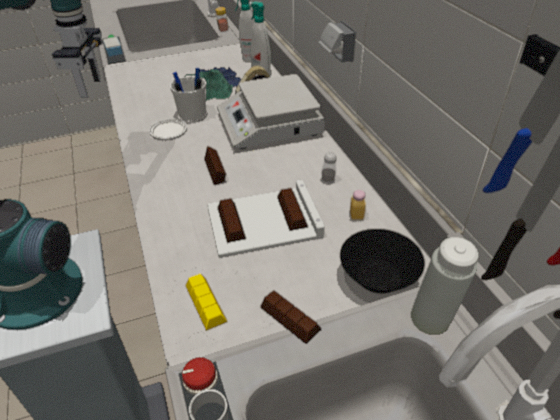

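```bash
cat >> h.py <<'E'
def brown(im): 
    i=im.astype(int); return (i.max(2)<130)&(i[...,0]-i[...,2]>12)
def rect(P):
    c,s,a=cv2.minAreaRect((P[:,:2]*1000).astype(np.float32))
    if s[0]>s[1]: s=(s[1],s[0]); a+=90   # a: direction of the short side
    a=(a+90)%180-90
    return np.round(c,1),np.round(s,1),round(a,2)
E
cat > m.py <<'E'
from h import *
D={n:np.load('/tmp/%s.npz'%n) for n in ['scene','side']}
boxes={'scene':{'side':(140,175,200,222),'near':(208,212,270,265),'far':(250,185,312,230),'last':(322,272,400,315)},
'side':{'side':(200,140,232,190),'near':(212,190,250,248),'far':(272,180,312,236),'last':(255,285,325,345)}}
for b in ['side','near','far','last']:
    for n in D:
        x0,y0,x1,y1=boxes[n][b]; im=D[n]['im'][y0:y1,x0:x1];W=D[n]['W'][y0:y1,x0:x1]
        m=brown(im)&~np.isnan(W[...,0]); P=W[m]; zt=np.percentile(P[:,2],95)
        T=P[(P[:,2]>zt-.004)]
        print(b,n,m.sum(),'z',np.round(np.percentile(P[:,2],[2,50,95,99.5])*1000,1),'top',rect(T),'all',rect(P))
for n,(x0,y0,x1,y1) in {'scene':(195,180,328,275),'side':(203,175,328,255)}.items():
    im=D[n]['im'][y0:y1,x0:x1].astype(int);W=D[n]['W'][y0:y1,x0:x1]
    z=W[...,2]; print('z hist',np.histogram(z[~np.isnan(z)],np.arange(-.01,.06,.005))[0])
    P=W[(abs(z-.015)<.005)]; print(n,'board',rect(P)); P=W[(abs(z-.040)<.004)&~brown(im)]; print('lip',len(P),rect(P) if len(P)>5 else '')
E
python3 m.py
```

```text
side scene 322 z [-0.3 40.3 49.  50.9] top (array([484.9, 283.1]), array([ 13.2, 129.4]), -2.66) all (array([504. , 302.7]), array([108.1, 187.9]), -34.99)
side side 504 z [ 4.3 33.7 47.5 49.5] top (array([487.3, 279.3]), array([ 13.7, 129. ]), -1.73) all (array([494.8, 301.3]), array([ 75.2, 177.6]), -21.42)
near scene 569 z [30.4 47.1 50.2 51.8] top (array([465.1,  35.5]), array([ 33.9, 123.6]), -4.9) all (array([450.5,  38.3]), array([ 65.4, 131.6]), -5.44)
near side 714 z [21.7 45.2 48.6 49.9] top (array([466.8,  34.5]), array([ 32.6, 125.4]), -4.31) all (array([465.4,  33.2]), array([ 43.6, 128.4]), -3.64)
far scene 459 z [32.9 47.1 50.4 51.9] top (array([620.7,  20.6]), array([ 30.7, 123.7]), -6.76) all (array([620. ,  30.6]), array([ 40.1, 149.7]), -5.47)
far side 693 z [21.9 44.6 48.7 50.5] top (array([621.3,  16.8]), array([ 30.8, 123.2]), -6.47) all (array([617.4,  16.9]), array([ 44.4, 131.7]), -2.4)
last scene 1142 z [ 1.2 30.1 34.3 36. ] top (array([ 502.9, -273.1]), array([ 36.2, 123.3]), 25.56) all (array([ 519.7, -277. ]), array([108.8, 169.8]), 46.96)
last side 1372 z [ 5.5 29.3 33.5 34.9] top (array([ 503.9, -274.3]), array([ 31.5, 124.1]), 26.08) all (array([ 502.7, -274.9]), array([ 44.3, 132.4]), 26.35)
z hist [   2  763 5142  539 1329 2172  243  307  324  415  510  781   66]
scene board (array([594.7,  21.9]), array([193.1, 356.6]), 83.86)
lip 654 (array([561.8,  25.9]), array([191.8, 235.3]), 84.53)
z hist [   2  996 3007  224 2031 1536  192  225  219  396  404  713   11]
side board (array([558.6,  49.4]), array([302.9, 323.6]), 66.8)
lip 417 (array([574.9,  11.2]), array([189.4, 231.7]), -86.81)
```

```bash
cat > m2.py <<'E'
from h import *
D={n:np.load('/tmp/%s.npz'%n) for n in ['scene','side']}
def grid(W,b,a,c,lab):
    W=W[b[1]:b[3],b[0]:b[2]].reshape(-1,3); W=W[~np.isnan(W[:,0])]
    r=np.radians(a); e=np.array([np.cos(r),np.sin(r)]); f=np.array([-e[1],e[0]])
    u=(W[:,:2]-c)@e*1000; v=(W[:,:2]-c)@f*1000
    print(lab,[(k,int(np.median(W[(abs(u-k)<1.5)&(abs(v)<55),2])*1000) if ((abs(u-k)<1.5)&(abs(v)<55)).sum()>3 else None) for k in range(-48,50,3)])
for n,b in [('scene',(140,170,210,225)),('side',(195,135,240,195))]:
    grid(D[n]['W'],b,-2.5,[.487,.281],n)
for n,b in [('scene',(190,175,335,280)),('side',(200,170,330,258))]:
    im=D[n]['im'][b[1]:b[3],b[0]:b[2]];W=D[n]['W'][b[1]:b[3],b[0]:b[2]]
    for q in (20,100): pass
    g=im.min(2); print(n,'brightness pct',np.percentile(g,[5,25,50,75,95]))
    t,_=cv2.threshold(g,0,255,cv2.THRESH_OTSU)
    v=g[g>t]; t2,_=cv2.threshold(v.reshape(-1,1),0,255,cv2.THRESH_OTSU); print(t,t2)
    m=((g>t2)&(W[...,2]>.006)).astype(np.uint8); m=cv2.morphologyEx(m,cv2.MORPH_OPEN,np.ones((3,3)))
    P=W[m>0]; print('white',m.sum(),rect(P)); L=P[P[:,2]>.033]; print('lip',len(L),rect(L))
E
python3 m2.py
```

```text
scene [(-48, 2), (-45, 2), (-42, 1), (-39, 1), (-36, 2), (-33, 1), (-30, 2), (-27, 1), (-24, 1), (-21, 3), (-18, 10), (-15, 18), (-12, 28), (-9, 35), (-6, 43), (-3, 46), (0, 46), (3, 46), (6, 44), (9, 41), (12, 38), (15, 36), (18, 33), (21, 31), (24, None), (27, None), (30, None), (33, 1), (36, 2), (39, 2), (42, 4), (45, 3), (48, 2)]
side [(-48, 0), (-45, 0), (-42, 0), (-39, 1), (-36, 1), (-33, 0), (-30, 0), (-27, 1), (-24, 0), (-21, 1), (-18, 6), (-15, 15), (-12, 25), (-9, 35), (-6, 42), (-3, 47), (0, 46), (3, 44), (6, 43), (9, 39), (12, 38), (15, 34), (18, 31), (21, 29), (24, 1), (27, 1), (30, 1), (33, 1), (36, 1), (39, 1), (42, 1), (45, 1), (48, 1)]
scene brightness pct [ 40. 128. 132. 136. 157.]
94.0 143.0
white 3092 (array([548.9,  28.2]), array([190.6, 260.6]), 84.3)
lip 235 (array([668.4,  18. ]), array([ 20.9, 187. ]), -5.41)
side brightness pct [ 15. 161. 175. 196. 200.]
109.0 183.0
white 3205 (array([548.7,  27.8]), array([193.1, 257.9]), 84.5)
lip 265 (array([668.3,  16.5]), array([ 17.7, 190. ]), -5.49)
```

Call:
jog_arm(deltas=[[[0,8,0,0,0,0,94],[0,16,0,0,0,0,94],[0,18,0,0,0,0,94]]])

```text
time: 0.48
tool_pos: [0.2109, 0.5077, 0.2239]
eef_rot: [-1.571, 0.001, 0.863]
contact_force: [0.0, 0.9, 0.1]
width: 0.0941
```

```bash
cat >> h.py <<'E'
def go(x,y,z,yaw):
    "row (turn, shift) from present pose, world m/deg"
    s=get_state(); A=R.from_euler('xyz',s['eef_rot']); B=R.from_euler('xyz',[-np.pi/2,0,np.radians(yaw)])
    print(np.round(np.degrees((A.inv()*B).as_rotvec()),1), np.round(A.inv().apply(np.array([x,y,z])-s['tool_pos'])*1000,1))
def B2W(x,y): # board mm -> world m
    r=np.radians(-5.55); return .5488+(x*np.cos(r)-y*np.sin(r))/1e3, .028+(x*np.sin(r)+y*np.cos(r))/1e3
def W2B(x,y):
    r=np.radians(-5.55); a=(x-.5488)*1e3;b=(y-.028)*1e3
    return round(a*np.cos(r)+b*np.sin(r),1), round(-a*np.sin(r)+b*np.cos(r),1)
E
python3 - <<'E'
from h import *
st(); go(.44,.283,.057,87.8); go(.44,.283,.2,87.8)
for n,p in dict(near=(.466,.035),far=(.621,.018),last=(.5035,-.274)).items(): print(n,W2B(*p))
E
```

```text
t 0.475 pos [0.2109 0.5077 0.2239] rot [-1.571e+00  1.100e-03  8.625e-01] F [0.  0.9 0.1] w 0.09409571938924349
[ -0.  -38.4  -0.1] [ -21.5  167.  -320.1]
[ -0.  -38.4  -0.1] [ -21.6   24.  -320.1]
near (np.float64(-83.1), np.float64(-1.0))
far (np.float64(72.8), np.float64(-3.0))
last (np.float64(-15.9), np.float64(-305.0))
```

Call:
jog_arm(deltas=[[[0,-9,0,-5,5,-60,94],[0,-18,0,-8,10,-120,94],[0,-28,0,-12,15,-180,94],[0,-38,0,-16,20,-240,94],[0,-38.4,0,-21.5,40,-300,94],[0,-38.4,0,-21.5,90,-320,94],[0,-38.4,0,-21.5,140,-320,94],[0,-38.4,0,-21.5,167,-320,94],[0,-38.4,0,-21.5,167,-320,94]]])

```text
time: 1.6
tool_pos: [0.4381, 0.2823, 0.0545]
eef_rot: [-1.565, 0.003, 1.534]
contact_force: [0.5, 0.1, 1.0]
width: 0.0938
```

Run:
```python
from h import *
st(); go(.47,.281,.057,87.8); go(.502,.281,.057,87.8)
im,W=pts('wrist'); save('w1',im)
```

```text
t 1.6 pos [0.4381 0.2823 0.0545] rot [-1.5648  0.0032  1.5337] F [0.5 0.1 1. ] w 0.0937806995546386
[-0.3  0.1 -0.2] [ -0.1  -2.7 -31.9]
[-0.3  0.1 -0.2] [  1.1  -2.9 -63.9]
```

Call:
jog_arm(deltas=[[[0,0,0,0,0,-12,94],[0,0,0,0,0,-20,94],[0,0,0,0,0,-26,94],[0,0,0,0,0,-31,94],[0,0,0,0,0,-36,94],[0,0,0,0,0,-41,94],[0,0,0,0,0,-46,94],[0,0,0,0,0,-51,94],[0,0,0,0,0,-56,94],[0,0,0,0,0,-61,94],[0,0,0,0,0,-61,94]]])

```text
time: 3.02
tool_pos: [0.5014, 0.2811, 0.0572]
eef_rot: [-1.57, 0.0, 1.533]
contact_force: [-0.8, -0.1, -0.2]
width: 0.0943
```

Run:
```python
from h import *
st()
for n in ['scene','side']:
    im,W=pts(n); np.savez('/tmp/%s1'%n,im=im,W=W)
    b=dict(scene=(110,130,250,250),side=(160,110,270,210))[n]
    save('tip_'+n,cv2.resize(im[b[1]:b[3],b[0]:b[2]],None,fx=4,fy=4))
    Q=W[b[1]:b[3],b[0]:b[2]]; m=brown(im[b[1]:b[3],b[0]:b[2]])&(abs(Q[...,0]-.52)<.09)&(abs(Q[...,1]-.28)<.1)&(Q[...,2]<.055)
    P=Q[m]; print(n,np.percentile(P[:,2],[5,50,95,99]),rect(P[P[:,2]>np.percentile(P[:,2],95)-.005]))
```

```text
t 3.025 pos [0.5014 0.2811 0.0572] rot [-1.5705e+00  1.0000e-04  1.5327e+00] F [-0.8 -0.1 -0.2] w 0.0943150221255307
scene [0.00131893 0.0325867  0.03503794 0.03589229] (array([519.6, 305.8]), array([ 73. , 166.1]), -15.56)
side [0.00687974 0.03061512 0.03396793 0.03565813] (array([525.5, 297.4]), array([ 86.3, 181.4]), -24.12)
```

Call:
jog_arm(deltas=[[[0,0,0,0,-40,0,94],[0,10,0,0,-90,0,94],[0,20,0,0,-110,-5,94],[0,30,0,0,-110,-10,94],[0,40,0,0,-110,-20,94],[0,50,0,0,-110,-20,94],[0,60,0,0,-110,-20,94],[0,70,0,0,-110,-20,94],[0,80,0,0,-110,-20,94],[0,90,0,0,-110,-20,94],[0,90,0,0,-110,-20,94]]])

```text
time: 4.5
tool_pos: [0.5209, 0.2805, 0.1675]
eef_rot: [-1.571, 0.0, -0.036]
contact_force: [0.3, -1.0, 0.7]
width: 0.0941
```

```bash
cat > m3.py <<'E'
from h import *
st()
def blob(n,lo,hi,zr,name=None):
    im,W=pts(n); 
    if name: save(name,im)
    m=brown(im)&(W[...,0]>lo[0])&(W[...,0]<hi[0])&(W[...,1]>lo[1])&(W[...,1]<hi[1])&(W[...,2]>zr[0])&(W[...,2]<zr[1])
    m=cv2.morphologyEx(m.astype(np.uint8),cv2.MORPH_OPEN,np.ones((2,2)))
    k,l,s,_=cv2.connectedComponentsWithStats(m)
    i=1+np.argmax(s[1:,4]); P=W[l==i]; return P
E
cat > m4.py <<'E'
from m3 import *
for n in ['scene','side','wrist']:
    P=blob(n,(.42,.17),(.62,.4),(.026,.045),n+'_a'); print(n,len(P),np.round(np.percentile(P[:,2],[5,50,95])*1000,1),rect(P))
E
python3 m4.py
```

```text
t 4.5 pos [0.5209 0.2805 0.1675] rot [-1.5708e+00  2.0000e-04 -3.5500e-02] F [ 0.3 -1.   0.7] w 0.09405004799600354
scene 206 [29.7 32.9 36.1] (array([514.8, 313.5]), array([49.5, 57.1]), -0.82)
side 414 [nan nan nan] (array([520.9, 275.9]), array([ 55.4, 124.6]), -1.94)
wrist 6655 [nan nan nan] (array([516.1, 276.7]), array([ 48.5, 145.4]), -2.22)
```

View pics/wrist_a.png

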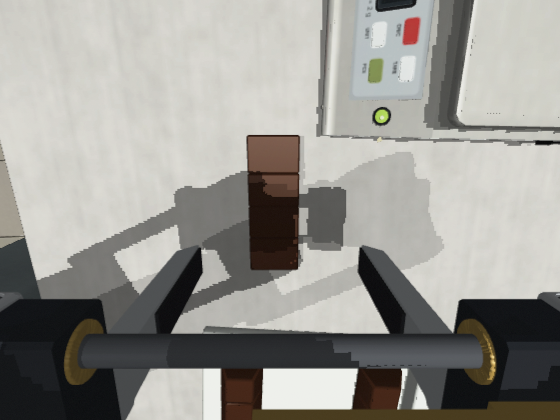

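Run:
```python
from m3 import *
im,W=pts('wrist')
m=(W[...,2]>.025)&(W[...,2]<.042)&(abs(W[...,0]-.516)<.06)&(abs(W[...,1]-.28)<.1)
m=cv2.morphologyEx(m.astype(np.uint8),cv2.MORPH_OPEN,np.ones((3,3)))
P=W[m>0]; print(len(P),rect(P),np.percentile(P[:,2],[5,50,95])); v,u=np.where(m); print(u.min(),u.max(),v.min(),v.max())
for y in np.arange(.2,.36,.02):
    q=P[abs(P[:,1]-y)<.004]; print(y,len(q),np.round(np.percentile(q[:,0],[1,99])*1000,1) if len(q) else '')
```

```text
t 4.65 pos [0.521  0.2804 0.1675] rot [-1.5708  0.     -0.0355] F [ 0.7 -0.6  0.4] w 0.09441645553959348
7451 (array([532.5, 299.9]), array([ 83.2, 162.3]), -1.99) [0.03076725 0.03220532 0.03343285]
246 339 98 269
0.2 0 
0.22 191 [489.6 535.9]
0.24 358 [489.9 536.2]
0.26 375 [490.2 536.7]
0.27999999999999997 417 [490.6 538.1]
0.29999999999999993 430 [491.8 538.5]
0.31999999999999995 437 [492.2 538.9]
0.33999999999999997 482 [492.8 539.4]
```

Call:
jog_arm(deltas=[[[0,0,0,-6.5,50,4.5,94],[0,0,0,-6.5,100,4.5,94],[0,0,0,-6.5,125,4.5,94],[0,0,0,-6.5,139.5,4.5,94],[0,0,0,-6.5,139.5,4.5,94],[0,0,0,-6.5,139.5,4.5,44],[0,0,0,-6.5,139.5,4.5,44],[0,0,0,-6.5,139.5,4.5,44],[0,0,0,-6.5,139.5,4.5,44],[0,0,0,-6.5,139.5,4.5,44],[0,0,0,-6.5,139.5,4.5,44]]], grip_force=15)

```text
time: 6.08
tool_pos: [0.5149, 0.2852, 0.0282]
eef_rot: [-1.571, -0.0, -0.038]
contact_force: [0.5, 0.9, 0.6]
width: 0.0482
```

Run:
```python
from h import *
st(); x,y=B2W(-3,-2); print(x,y); go(x,y,.15,-5.55); go(x,y,.045,-5.55)
```

```text
t 6.075 pos [0.5149 0.2852 0.0282] rot [-1.5706e+00 -3.0000e-04 -3.7700e-02] F [0.5 0.9 0.6] w 0.04823056277856459
0.5456206347395846 0.02629951873257482
[-0.   3.4  0. ] [  40.5 -121.9 -257.6]
[-0.   3.4  0. ] [  40.5  -16.9 -257.6]
```

Call:
jog_arm(deltas=[[[0,0,0,0,-40,0,44],[0,0,0,0,-80,0,44],[0,1,0,10,-80,-40,44],[0,2,0,20,-80,-90,44],[0,3.4,0,30,-80,-140,44],[0,3.4,0,38,-80,-190,44],[0,3.4,0,38.5,-80,-235,44],[0,3.4,0,38.5,-80,-256,44],[0,3.4,0,38.5,-80,-257.6,44],[0,3.4,0,38.5,-80,-257.6,44]]])

```text
time: 7.32
tool_pos: [0.5432, 0.027, 0.1074]
eef_rot: [-1.57, 0.001, -0.097]
contact_force: [0.9, -0.3, -2.7]
width: 0.0478
```

```bash
cat > m5.py <<'E'
from m3 import *
im,W=pts('side'); save(sys.argv[1],cv2.resize(im[120:300,170:400],None,fx=3,fy=3,interpolation=cv2.INTER_CUBIC))
go(*B2W(-5,-2),.044,-5.55)
im,W=pts('wrist'); save(sys.argv[1]+'w',im)
E
python3 m5.py c
```

```text
t 7.325 pos [0.5432 0.027  0.1074] rot [-1.57e+00  1.10e-03 -9.69e-02] F [ 0.9 -0.3 -2.7] w 0.04784839092600279
[-0.  0. -0.] [ 0.5 63.6 -0.9]
```

View pics/cw.png

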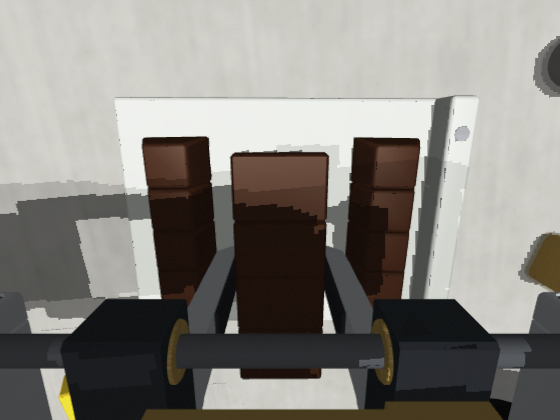

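```bash
cat > m6.py <<'E'
from m3 import *
def ends(bx,zlo,zhi,n='wrist',W=None,half=12):
    if W is None: im,W=pts(n)
    V=W.reshape(-1,3); V=V[~np.isnan(V[:,0])]; V=V[(V[:,2]>zlo)&(V[:,2]<zhi)]
    b=np.array(W2Bv(V)).T; k=abs(b[:,0]-bx)<half; k&=abs(b[:,1])<100
    return k.sum(), np.round(np.percentile(b[k,1],[.5,99.5]),1)
def W2Bv(V):
    r=np.radians(-5.55); a=(V[:,0]-.5488)*1e3;b=(V[:,1]-.028)*1e3
    return a*np.cos(r)+b*np.sin(r), -a*np.sin(r)+b*np.cos(r)
E
python3 - <<'E'
from m6 import *
im,W=pts('wrist')
print('near',ends(-83,.04,.054,W=W),'far',ends(73,.04,.054,W=W),'side',ends(-5,.10,.125,W=W))
E
```

```text
t 7.425 pos [0.5434 0.0275 0.1077] rot [-1.5702e+00  4.0000e-04 -9.5600e-02] F [ 0.2  0.5 -3.3] w 0.04797266282898486
near (np.int64(5263), array([-51.3,  66. ])) far (np.int64(5236), array([-51. ,  65.6])) side (np.int64(8833), array([-65.3,  64.4]))
```

Call:
jog_arm(deltas=[[[0,0,0,0,25,0,44],[0,0,0,0,45,0,44],[0,0,0,0,56,0,44],[0,0,0,0,60,0,44],[0,0,0,0,63,0,44],[0,0,0,0,63,0,44]]])

```text
time: 8.22
tool_pos: [0.5439, 0.0263, 0.0455]
eef_rot: [-1.571, -0.001, -0.097]
contact_force: [0.1, 0.4, -2.0]
width: 0.0479
```

Call:
jog_arm(deltas=[[[0,0,0,0,1,0,44],[0,0,0,0,1.5,0,44],[0,0,0,0,1.5,0,44]]])

```text
time: 8.6
tool_pos: [0.5436, 0.0263, 0.0436]
eef_rot: [-1.571, -0.0, -0.097]
contact_force: [-0.7, -0.4, -2.5]
width: 0.0478
```

Call:
jog_arm(deltas=[[[0,0,0,0,0.8,0,44],[0,0,0,0,1,0,44],[0,0,0,0,1,0,44]]])

```text
time: 8.98
tool_pos: [0.5437, 0.0263, 0.0431]
eef_rot: [-1.571, -0.0, -0.097]
contact_force: [-1.6, 0.4, 2.9]
width: 0.0478
```

Run:
```python
from h import *
go(*B2W(-140,0),.14,84.45); go(*B2W(-140,0),.038,84.45)
```

```text
[  0. -90.   0.] [-135.   -96.9    2.2]
[  0. -90.   0.] [-135.1    5.1    2.2]
```

Call:
jog_arm(deltas=[[[0,0,0,0,0,0,58],[0,0,0,0,0,0,58],[0,0,0,0,0,0,58],[0,0,0,0,-20,0,58],[0,0,0,0,-60,0,58],[0,0,0,0,-97,0,58]]])

```text
time: 9.72
tool_pos: [0.5435, 0.0263, 0.1404]
eef_rot: [-1.571, 0.0, -0.097]
contact_force: [-0.1, -0.2, -0.1]
width: 0.0576
```

Call:
jog_arm(deltas=[[[0,-10,0,-20,0,0,94],[0,-20,0,-40,0,0,94],[0,-30,0,-60,0,0,94],[0,-40,0,-80,0,0,94],[0,-50,0,-100,0,0,94],[0,-60,0,-120,0,0,94],[0,-70,0,-135,0,2,94],[0,-80,0,-135,20,2,94],[0,-90,0,-135,50,2,94],[0,-90,0,-135,80,2,94],[0,-90,0,-135,102,2,94],[0,-90,0,-135,102,2,94]]])

```text
time: 11.22
tool_pos: [0.4077, 0.0415, 0.0358]
eef_rot: [-1.567, 0.0, 1.474]
contact_force: [0.3, -0.4, 0.5]
width: 0.0939
```

Run:
```python
from h import *
s=st(); print(W2B(*s['tool_pos'][:2])); go(*B2W(-115,0),.038,84.45)
im,W=pts('side'); save('d',cv2.resize(im[130:280,170:370],None,fx=4,fy=4,interpolation=cv2.INTER_CUBIC))
```

```text
t 11.225 pos [0.4077 0.0415 0.0358] rot [-1.5665e+00  2.0000e-04  1.4737e+00] F [ 0.3 -0.4  0.5] w 0.09385158483619288
(np.float64(-141.7), np.float64(-0.2))
[-0.2 -0.  -0. ] [  0.2  -2.3 -26.7]
```

View pics/d.png

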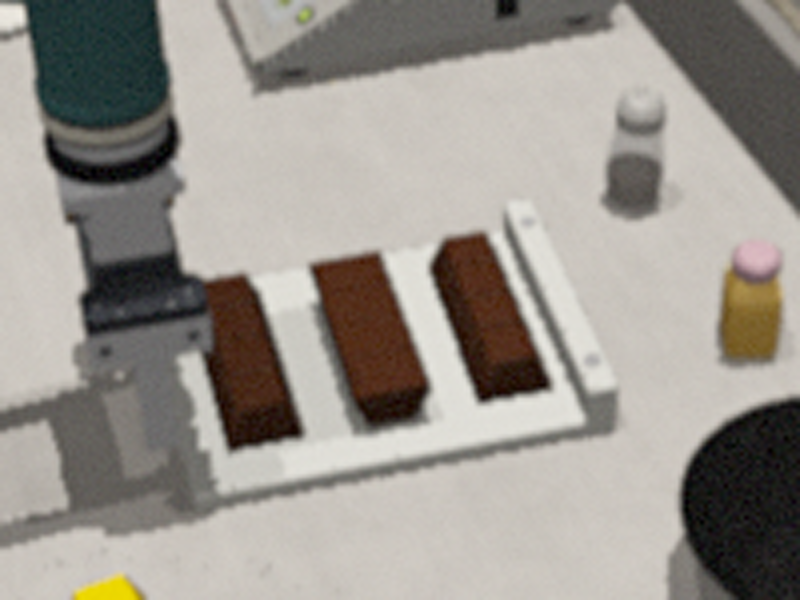

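Call:
jog_arm(deltas=[[[0,0,0,0,0,-15,94],[0,0,0,0,0,-22,94],[0,0,0,0,0,-27,94],[0,0,0,0,0,-32,94],[0,0,0,0,0,-37,94],[0,0,0,0,0,-42,94],[0,0,0,0,0,-47,94],[0,0,0,0,0,-52,94],[0,0,0,0,0,-57,94],[0,0,0,0,0,-62,94],[0,0,0,0,0,-67,94],[0,0,0,0,0,-72,94],[0,0,0,0,0,-77,94],[0,0,0,0,0,-82,94],[0,0,0,0,0,-87,94],[0,0,0,0,0,-91,94],[0,0,0,0,0,-94,94],[0,0,0,0,0,-94,94]]])

```text
time: 13.52
tool_pos: [0.5032, 0.0323, 0.0374]
eef_rot: [-1.571, -0.0, 1.474]
contact_force: [-4.0, 0.2, 1.9]
width: 0.094
```

```bash
cat > m7.py <<'E'
from m6 import *
s=st(); print(W2B(*s['tool_pos'][:2]))
im,W=pts('side'); save(sys.argv[1],cv2.resize(im[150:260,190:340],None,fx=5,fy=5,interpolation=cv2.INTER_CUBIC))
x,y=W2Bv(W.reshape(-1,3)); z=W[...,2].ravel(); br=brown(im).ravel()
for yy in (-45,-15,15,45):
    print(yy,[(int(k),int(np.nanmedian(z[(abs(x-k)<1.5)&(abs(y-yy)<8)&br])*1000)) for k in np.arange(-60,116,3) if ((abs(x-k)<1.5)&(abs(y-yy)<8)&br).sum()>1])
E
python3 m7.py e
```

```text
t 13.525 pos [0.5032 0.0323 0.0374] rot [-1.5710e+00 -1.0000e-04  1.4736e+00] F [-4.   0.2  1.9] w 0.09396793064560509
t 13.525 pos [0.5032 0.0323 0.0374] rot [-1.5710e+00 -1.0000e-04  1.4736e+00] F [-4.   0.2  1.9] w 0.09396793064560509
(np.float64(-45.8), np.float64(-0.2))
-45 [(-54, 235), (-48, 235), (-36, 239), (-30, 38), (-27, 44), (-24, 46), (-21, 46), (-18, 46), (-15, 45), (-12, 45), (-9, 47), (-6, 47), (-3, 47), (0, 47), (3, 45), (6, 38), (9, 45), (12, 46), (15, 46), (18, 44), (21, 46), (24, 45), (27, 47), (30, 46), (33, 46), (36, 46), (39, 47), (42, 46), (45, 47), (48, 44), (51, 47), (54, 47), (57, 41), (60, 44), (63, 45), (66, 47), (69, 46), (72, 45), (75, 46), (78, 47), (81, 46), (84, 47), (87, 46)]
-15 [(-27, 45), (-24, 46), (-21, 46), (-18, 46), (-15, 47), (-12, 47), (-9, 48), (-6, 47), (-3, 47), (0, 47), (3, 46), (6, 42), (9, 47), (12, 47), (15, 46), (18, 46), (21, 47), (24, 46), (27, 46), (30, 47), (33, 46), (36, 46), (39, 46), (42, 45), (45, 46), (48, 45), (51, 46), (54, 46), (57, 42), (60, 45), (63, 46), (66, 47), (69, 47), (72, 46), (75, 48), (78, 45), (81, 45), (84, 47), (87, 46)]
15 [(9, 46), (12, 47), (15, 46), (18, 47), (21, 46), (24, 45), (27, 47), (30, 46), (33, 45), (36, 46), (39, 46), (42, 45), (45, 45), (48, 46), (51, 48), (54, 45), (57, 43), (60, 45), (63, 46), (66, 45), (69, 45), (72, 47), (75, 47), (78, 46), (81, 47), (84, 46), (87, 48)]
45 [(-9, 384), (15, 47), (18, 46), (21, 46), (24, 46), (27, 45), (30, 46), (33, 46), (36, 47), (39, 47), (42, 47), (45, 45), (48, 47), (51, 46), (54, 46), (57, 39), (60, 43), (63, 46), (66, 47), (69, 47), (72, 46), (75, 46), (78, 46), (81, 46), (84, 47), (87, 46)]
```

Call:
jog_arm(deltas=[[[0,0,0,0,0,-2,94],[0,0,0,0,0,-5,94],[0,0,0,0,0,-8,94],[0,0,0,0,0,-9.5,94],[0,0,0,0,0,-10.5,94],[0,0,0,0,0,-10.5,94]]])

```text
time: 14.32
tool_pos: [0.5124, 0.0313, 0.0374]
eef_rot: [-1.568, 0.0, 1.474]
contact_force: [-6.6, 0.8, 4.2]
width: 0.0939
```

Call:
jog_arm(deltas=[[[0,0,0,0,0,-0.7,94],[0,0,0,0,0,-1.2,94],[0,0,0,0,0,-1.2,94]]])

```text
time: 14.7
tool_pos: [0.5135, 0.0313, 0.0374]
eef_rot: [-1.568, 0.0, 1.474]
contact_force: [-7.1, -0.2, 5.1]
width: 0.0941
```

```bash
python3 m7.py f | grep -v "^-45"
```

```text
t 14.7 pos [0.5135 0.0313 0.0374] rot [-1.5683e+00  1.0000e-04  1.4739e+00] F [-7.1 -0.2  5.1] w 0.0940847909659954
t 14.7 pos [0.5135 0.0313 0.0374] rot [-1.5683e+00  1.0000e-04  1.4739e+00] F [-7.1 -0.2  5.1] w 0.0940847909659954
(np.float64(-35.5), np.float64(-0.2))
-15 [(-12, 46), (-9, 46), (-6, 46), (-3, 46), (0, 46), (3, 45), (6, 46), (9, 46), (12, 45), (15, 45), (18, 41), (21, 46), (24, 46), (27, 46), (30, 47), (33, 47), (36, 45), (39, 47), (42, 45), (45, 47), (48, 45), (51, 47), (54, 45), (57, 48), (60, 46), (63, 47), (69, 45), (72, 46), (75, 46), (78, 46), (81, 46), (84, 46), (87, 47), (90, 46), (93, 47), (96, 46), (99, 45)]
15 [(21, 47), (24, 46), (27, 45), (30, 45), (33, 46), (36, 47), (39, 45), (42, 46), (45, 46), (48, 46), (51, 46), (54, 47), (57, 46), (60, 46), (63, 46), (66, 44), (69, 42), (72, 46), (75, 46), (78, 45), (81, 47), (84, 47), (87, 46), (90, 47), (93, 45), (96, 46), (99, 45)]
45 [(-60, 134), (0, 389), (30, 47), (33, 46), (36, 47), (39, 47), (42, 48), (45, 46), (48, 46), (51, 46), (54, 46), (57, 46), (60, 46), (63, 47), (66, 44), (69, 47), (72, 46), (75, 47), (78, 46), (81, 46), (84, 47), (87, 47), (90, 48), (93, 45), (96, 47), (99, 46)]
```

Call:
jog_arm(deltas=[[[0,0,0,0,0,-0.7,94],[0,0,0,0,0,-1.2,94],[0,0,0,0,0,-1.2,94]]])

```text
time: 15.12
tool_pos: [0.5147, 0.0311, 0.0374]
eef_rot: [-1.568, 0.0, 1.474]
contact_force: [-6.4, 0.6, 4.9]
width: 0.0942
```

Call:
jog_arm(deltas=[[[0,0,0,0,0,-0.7,94],[0,0,0,0,0,-1.2,94],[0,0,0,0,0,-1.2,94]]])

```text
time: 15.5
tool_pos: [0.5152, 0.0311, 0.0374]
eef_rot: [-1.567, 0.0, 1.474]
contact_force: [-8.9, 0.8, 6.4]
width: 0.0939
```

Call:
jog_arm(deltas=[[[0,0,0,0,0,-0.6,94],[0,0,0,0,0,-1.0,94],[0,0,0,0,0,-1.0,94]]])

```text
time: 15.88
tool_pos: [0.5153, 0.0311, 0.0373]
eef_rot: [-1.564, 0.0, 1.474]
contact_force: [-10.2, 1.6, 8.1]
width: 0.0939
```

```bash
python3 m7.py g
python3 - <<'E'
from h import *
im,W=pts('wrist'); save('gw',im)
E
```

```text
t 15.875 pos [0.5153 0.0311 0.0373] rot [-1.5645e+00  2.0000e-04  1.4740e+00] F [-10.2   1.6   8.1] w 0.09390707007446104
t 15.875 pos [0.5153 0.0311 0.0373] rot [-1.5645e+00  2.0000e-04  1.4740e+00] F [-10.2   1.6   8.1] w 0.09390707007446104
(np.float64(-33.7), np.float64(-0.2))
-45 [(-30, 237), (-18, 35), (-15, 42), (-12, 46), (-9, 47), (-6, 47), (-3, 48), (0, 48), (3, 46), (6, 45), (9, 47), (12, 46), (15, 44), (18, 43), (21, 46), (24, 47), (27, 45), (30, 47), (33, 47), (36, 46), (39, 46), (42, 46), (45, 47), (48, 47), (51, 46), (54, 47), (57, 45), (60, 46), (63, 47), (66, 46), (69, 44), (72, 47), (75, 46), (78, 47), (81, 48), (84, 47), (87, 47), (90, 46), (93, 46), (96, 47), (99, 45), (102, 44)]
-15 [(-12, 44), (-9, 45), (-6, 45), (-3, 46), (0, 46), (3, 47), (6, 46), (9, 46), (12, 47), (15, 47), (18, 41), (21, 46), (24, 46), (27, 46), (30, 46), (33, 47), (36, 46), (39, 45), (42, 46), (45, 47), (48, 46), (51, 45), (54, 48), (57, 48), (60, 46), (63, 45), (66, 45), (69, 43), (72, 44), (75, 47), (78, 47), (81, 47), (84, 46), (87, 46), (90, 46), (93, 46), (96, 47), (99, 47), (102, 42)]
15 [(24, 46), (27, 47), (30, 47), (33, 47), (36, 46), (39, 47), (42, 46), (45, 47), (48, 47), (51, 48), (54, 47), (57, 47), (60, 46), (63, 47), (66, 47), (69, 42), (72, 45), (75, 47), (78, 48), (81, 46), (84, 47), (87, 46), (90, 47), (93, 47), (96, 45), (99, 45)]
45 [(-60, 131), (-57, 133), (30, 47), (33, 45), (36, 48), (39, 45), (42, 47), (45, 47), (48, 46), (51, 47), (54, 46), (57, 46), (60, 46), (63, 47), (66, 47), (69, 42), (72, 45), (75, 45), (78, 46), (81, 46), (84, 46), (87, 47), (90, 47), (93, 46), (96, 46), (99, 47)]
```

View pics/g.png

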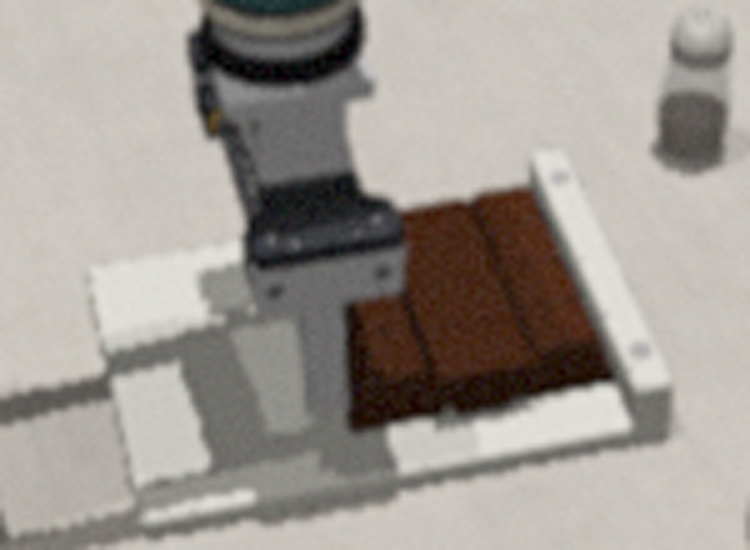

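Call:
jog_arm(deltas=[[[0,0,0,0,0,3,94],[0,0,0,0,0,12,94],[0,0,0,0,-10,25,94],[0,0,0,0,-60,25,94],[0,0,0,0,-110,25,94],[0,0,0,0,-130,25,94]]])

```text
time: 16.73
tool_pos: [0.4954, 0.0331, 0.1716]
eef_rot: [-1.58, -0.0, 1.474]
contact_force: [0.5, 0.7, -0.1]
width: 0.0935
```

```bash
python3 m7.py h
python3 - <<'E'
from h import *
go(.5035,-.274,.17,26)
D=np.load('/tmp/side.npz'); im=D['im'].astype(int); W=D['W']
P=W[(im[...,0]>120)&(im[...,2]<80)&(W[...,2]<.05)&(W[...,0]<.6)&(W[...,1]<0)]
print('yellow',rect(P))
E
```

```text
t 16.725 pos [0.4954 0.0331 0.1716] rot [-1.5799e+00 -4.0000e-04  1.4736e+00] F [ 0.5  0.7 -0.1] w 0.09352778564327606
t 16.725 pos [0.4954 0.0331 0.1716] rot [-1.5799e+00 -4.0000e-04  1.4736e+00] F [ 0.5  0.7 -0.1] w 0.09352778564327606
(np.float64(-53.7), np.float64(-0.1))
-45 [(-60, 369), (-54, 369), (-48, 360), (-36, 326), (-21, 27), (-18, 37), (-15, 43), (-12, 46), (-9, 47), (-6, 46), (-3, 46), (0, 46), (3, 46), (6, 47), (9, 45), (12, 45), (15, 46), (18, 40), (21, 43), (24, 45), (27, 46), (30, 47), (33, 46), (36, 45), (39, 46), (42, 46), (45, 46), (48, 47), (51, 46), (54, 46), (57, 46), (60, 46), (63, 45), (66, 46), (69, 43), (72, 46), (75, 46), (78, 46), (81, 47), (84, 47), (87, 46), (90, 47), (93, 46), (96, 46), (99, 46)]
-15 [(-24, 410), (-21, 30), (-18, 37), (-15, 45), (-12, 45), (-9, 47), (-6, 46), (-3, 45), (0, 46), (3, 45), (6, 45), (9, 46), (12, 48), (15, 46), (18, 41), (21, 44), (24, 47), (27, 46), (30, 48), (33, 47), (36, 47), (39, 46), (42, 46), (45, 46), (48, 45), (51, 46), (54, 48), (57, 45), (60, 46), (63, 46), (66, 45), (69, 43), (72, 45), (75, 45), (78, 46), (81,
[... 307 characters left out ...]
), (51, 46), (54, 45), (57, 46), (60, 46), (63, 47), (66, 46), (69, 43), (72, 45), (75, 46), (78, 47), (81, 46), (84, 45), (87, 47), (90, 43), (93, 45), (96, 47), (99, 46), (102, 44)]
45 [(-21, 28), (-18, 36), (-15, 44), (-12, 47), (-9, 45), (-6, 47), (-3, 47), (0, 47), (3, 47), (6, 45), (9, 46), (12, 46), (15, 44), (18, 41), (21, 44), (24, 45), (27, 46), (30, 46), (33, 47), (36, 47), (39, 45), (42, 46), (45, 46), (48, 46), (51, 46), (54, 46), (57, 48), (60, 47), (63, 45), (66, 46), (69, 42), (72, 43), (75, 46), (78, 46), (81, 46), (84, 47), (87, 45), (90, 46), (93, 47), (96, 46), (99, 47)]
[ 0.6 58.4  0.4] [-304.9    3.7  -37. ]
yellow (array([ 334.8, -245.8]), array([ 82.1, 269. ]), -12.2)
```

Call:
jog_arm(deltas=[[[0,9,0,-50,0,-5,94],[0,19,0,-100,0,-10,94],[0,29,0,-150,0,-17,94],[0,39,0,-200,0,-23,94],[0,49,0,-250,0,-30,94],[0.5,58.4,0.4,-290,4,-35,94],[0.5,58.4,0.4,-305,4,-37,94],[0.5,58.4,0.4,-305,4,-37,94]]])

```text
time: 17.77
tool_pos: [0.5002, -0.274, 0.1627]
eef_rot: [-1.566, 0.01, 0.456]
contact_force: [-0.6, 0.5, -0.1]
width: 0.0938
```

Run:
```python
from m3 import *
im,W=pts('wrist'); save('lastw',im)
V=W.reshape(-1,3); 
m=(W[...,2]>.025)&(W[...,2]<.04)&brown(im)&(abs(W[...,0]-.5035)<.09)&(abs(W[...,1]+.274)<.09)
m=cv2.morphologyEx(m.astype(np.uint8),cv2.MORPH_OPEN,np.ones((3,3)))
P=W[m>0]; print(len(P),rect(P),np.percentile(P[:,2],[5,50,95]))
m2=(W[...,2]>.045)&(np.hypot(W[...,0]-.5035,W[...,1]+.274)<.13)&(W[...,2]<.12); v,u=np.where(m2); print('tall near',m2.sum(),np.round(W[m2][::max(1,m2.sum()//8)],3).tolist())
```

```text
t 17.775 pos [ 0.5002 -0.274   0.1627] rot [-1.5657  0.0096  0.4557] F [-0.6  0.5 -0.1] w 0.093828622548904
4718 (array([ 504. , -269.1]), array([ 35.2, 125. ]), 25.62) [0.02788862 0.0323633  0.03366694]
tall near 0 []
```

View pics/lastw.png

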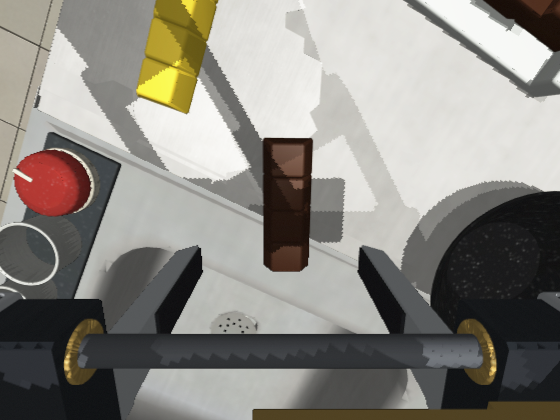

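Call:
jog_arm(deltas=[[[0,0,0,0,0,0,74],[0,0,0,0,0,0,74],[0,0,0,0,0,0,74]]])

```text
time: 18.2
tool_pos: [0.5005, -0.2732, 0.1638]
eef_rot: [-1.567, 0.01, 0.456]
contact_force: [0.5, 0.5, -0.1]
width: 0.0741
```

Run:
```python
from m3 import *
im,W=pts('wrist')
m=(W[...,2]>.025)&(W[...,2]<.04)&brown(im)&(abs(W[...,0]-.5035)<.09)&(abs(W[...,1]+.274)<.09)
m=cv2.morphologyEx(m.astype(np.uint8),cv2.MORPH_OPEN,np.ones((3,3)))
P=W[m>0]; print(len(P),rect(P),np.percentile(P[:,2],[5,50,95]))
r=np.radians(25.8); f=np.array([-np.sin(r),np.cos(r)]); t=(P[:,:2]-[.504,-.272])@f; print(np.percentile(t,[.5,99.5])*1000)
u=(P[:,:2]-[.504,-.272])@np.array([f[1],-f[0]]); print([np.round(np.percentile(u[abs(t-k)<.01],[2,50,98])*1000,1).tolist() for k in (-.04,0,.04)])
go(.504,-.272,.17,26); go(.504,-.272,.1,26); go(.504,-.272,.022,26)
```

```text
t 18.2 pos [ 0.5005 -0.2732  0.1638] rot [-1.5672  0.0095  0.4559] F [ 0.5  0.5 -0.1] w 0.07412753543201935
4650 (array([ 503.5, -270.2]), array([ 35.1, 125.2]), 25.76) [0.02766357 0.03195115 0.03320481]
[-59.60242363  64.38615753]
[[-16.4, 0.3, 17.0], [-16.3, -0.0, 16.8], [-16.1, 0.4, 16.9]]
[-0.2  0.1 -0.5] [ 3.7 -6.3 -0.3]
[-0.2  0.1 -0.5] [ 4.4 63.7 -0.5]
[-0.2  0.1 -0.5] [  5.1 141.7  -0.8]
```

Run:
```python
from h import *
for n in ('wrist','scene','side'):
    im,W=pts(n); r=np.radians(26)
    for k in (-52,-44,-38,38,44,52):
        c=np.array([.5035,-.271])+k/1e3*np.array([np.cos(r),np.sin(r)])
        m=np.hypot(W[...,0]-c[0],W[...,1]-c[1])<.012; print(n,k,m.sum(),np.round(np.percentile(W[m][:,2],[2,50,98])*1000,1) if m.sum() else '')
```

```text
wrist -52 3864 [ -3.9 210.6 256. ]
wrist -44 5985 [  0.4 213.1 260.4]
wrist -38 4781 [  0.7 215.5 260.8]
wrist 38 5659 [  1.2 208.1 256.4]
wrist 44 4392 [  1.  209.3 253.7]
wrist 52 655 [  0.3   2.2 225.3]
scene -52 648 [ -4.6 284.4 537.9]
scene -44 1138 [ -1.8 326.5 530.2]
scene -38 1104 [-4.000e-01  3.597e+02  5.307e+02]
scene 38 77 [ -0.  531.7 537.2]
scene 44 92 [ -0.9 527.1 537.1]
scene 52 98 [ -0.9   3.3 535.8]
side -52 566 [ -6.3 284.9 536.9]
side -44 931 [ -4.5 323.2 536. ]
side -38 944 [ -3.8 344.3 528. ]
side 38 511 [-5.000e-01  2.070e+02  5.348e+02]
side 44 471 [ -0.8 225.5 534.9]
side 52 309 [ -1.5 412.5 534.6]
```

Surfaces beside the block are at or below z = 0, so the descent is clear. The brown block (287,205) is block_last; the yellow one (180,60) is the look-alike.

Call:
jog_arm(deltas=[[[-0.2,0,-0.5,4,60,0,74],[-0.2,0,-0.5,4.5,110,0,74],[-0.2,0,-0.5,5,130,0,74],[-0.2,0,-0.5,5,140.5,0,74],[-0.2,0,-0.5,5,140.5,0,74],[-0.2,0,-0.5,5,140.5,0,44],[-0.2,0,-0.5,5,140.5,0,44],[-0.2,0,-0.5,5,140.5,0,44],[-0.2,0,-0.5,5,140.5,0,44],[-0.2,0,-0.5,5,140.5,0,44]]], grip_force=18)

```text
time: 19.65
tool_pos: [0.5041, -0.2721, 0.0239]
eef_rot: [-1.572, -0.0, 0.454]
contact_force: [0.2, 0.2, 4.4]
width: 0.0479
```

Run:
```python
from h import *
st(); print(B2W(43,-1)); go(*B2W(43,-1),.15,84.45)
```

```text
t 19.65 pos [ 0.5041 -0.2721  0.0239] rot [-1.5717e+00 -3.0000e-04  4.5440e-01] F [0.2 0.2 4.4] w 0.047854927083746696
(np.float64(0.5915017092979686), np.float64(0.02284597021431002))
[  0.1 -58.4  -0. ] [ 208.  -126.3  226.5]
```

Call:
jog_arm(deltas=[[[0,0,0,0,-25,0,44],[0,0,0,0,-70,0,44],[0,0,0,0,-115,0,44],[0,-8,0,25,-126,28,44],[0,-18,0,60,-126,65,44],[0,-28,0,95,-126,103,44],[0,-38,0,130,-126,141,44],[0,-48,0,165,-126,180,44],[0,-55,0,195,-126,212,44],[0,-58.4,0,207,-126,225,44],[0,-58.4,0,209,-126,226.5,44],[0,-58.4,0,209,-126,226.5,44],[0,-58.4,0,209,-126,226.5,44]]])

```text
time: 21.28
tool_pos: [0.5916, 0.0219, 0.1487]
eef_rot: [-1.569, 0.001, 1.471]
contact_force: [0.5, -0.5, -3.1]
width: 0.0474
```

Run:
```python
from m6 import *
st(); go(*B2W(45,-1),.073,84.45)
im,W=pts('side'); save('k',cv2.resize(im[90:270,180:360],None,fx=3,fy=3,interpolation=cv2.INTER_CUBIC))
im,W=pts('wrist'); V=W[(W[...,2]>.14)&(W[...,2]<.165)&brown(im)]; x,y=W2Bv(V); print(len(V),np.percentile(x,[1,50,99]),np.percentile(y,[1,50,99]))
```

```text
t 21.275 pos [0.5916 0.0219 0.1487] rot [-1.5692e+00  7.0000e-04  1.4713e+00] F [ 0.5 -0.5 -3.1] w 0.047445579403274735
t 21.275 pos [0.5916 0.0219 0.1487] rot [-1.5692e+00  7.0000e-04  1.4713e+00] F [ 0.5 -0.5 -3.1] w 0.047445579403274735
[-0.1 -0.2 -0. ] [ 1.  75.7 -1.9]
14382 [-22.28246464  21.45244198 101.33587666] [-21.82718822  -1.06346022  19.57999665]
```

View pics/k.png

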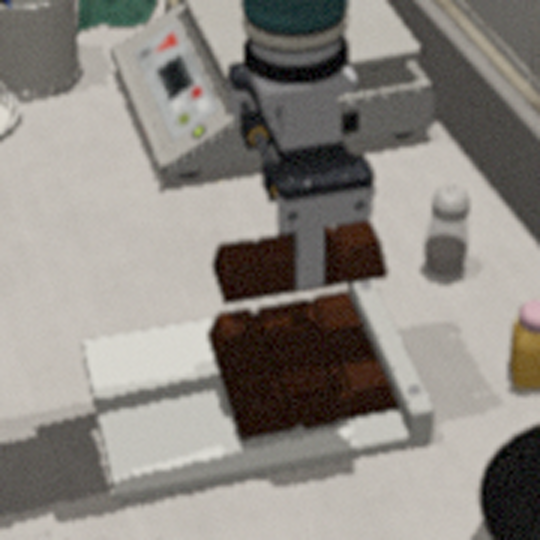

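Call:
jog_arm(deltas=[[[0,0,0,0.5,35,-2,44],[0,0,0,0.5,60,-2,44],[0,0,0,0.5,70,-2,44],[0,0,0,0.5,74.5,-2,44],[0,0,0,0.5,75.5,-2,44],[0,0,0,0.5,75.5,-2,44]]])

```text
time: 22.12
tool_pos: [0.5945, 0.0237, 0.0745]
eef_rot: [-1.572, 0.0, 1.474]
contact_force: [-0.2, 0.6, -2.1]
width: 0.0476
```

Call:
jog_arm(deltas=[[[0,0,0,0,1,0,44],[0,0,0,0,2,0,44],[0,0,0,0,2.5,0,44],[0,0,0,0,2.5,0,44]]])

```text
time: 22.62
tool_pos: [0.5938, 0.0238, 0.071]
eef_rot: [-1.57, 0.0, 1.474]
contact_force: [-0.7, -0.2, -1.7]
width: 0.0476
```

Call:
jog_arm(deltas=[[[0,0,0,0,0.5,0,44],[0,0,0,0,0.8,0,44],[0,0,0,0,0.8,0,44]]])

```text
time: 23.0
tool_pos: [0.5939, 0.0238, 0.0709]
eef_rot: [-1.57, 0.0, 1.474]
contact_force: [-3.3, 0.4, 4.9]
width: 0.0475
```

Call:
jog_arm(deltas=[[[0,0,0,0,-0.3,0,52],[0,0,0,0,-0.3,0,60],[0,0,0,0,-0.3,0,66],[0,0,0,0,-0.3,0,66],[0,0,0,0,-20,0,66],[0,0,0,0,-60,0,66],[0,0,0,0,-110,0,66],[0,0,0,0,-130,0,66]]])

```text
time: 24.0
tool_pos: [0.5954, 0.0237, 0.2042]
eef_rot: [-1.576, -0.0, 1.474]
contact_force: [-0.4, 0.6, -0.0]
width: 0.066
```

```bash
cat > m8.py <<'E'
from m6 import *
st()
im,W=pts('side'); save('z1',cv2.resize(im[130:270,180:360],None,fx=4,fy=4,interpolation=cv2.INTER_CUBIC))
for n in ('side','scene'):
    if n=='scene': im,W=pts(n)
    br=brown(im); Q=W[br&(W[...,2]>.070)&(W[...,2]<.088)&(abs(W[...,0]-.59)<.1)&(abs(W[...,1]-.024)<.1)]; c,s,a=rect(Q); print(n,'last top',c,s,a,'board',W2B(c[0]/1e3,c[1]/1e3),'z',np.percentile(Q[:,2],50))
    x,y=W2Bv(W.reshape(-1,3)); z=W[...,2].ravel(); b=br.ravel()
    for yy in (-50,50):
        print(n,yy,[(int(k),int(np.nanmedian(z[(abs(x-k)<1.5)&(abs(y-yy)<10)&b])*1000)) for k in np.arange(-30,116,3) if ((abs(x-k)<1.5)&(abs(y-yy)<10)&b).sum()>1])
E
python3 m8.py
```

```text
t 24.0 pos [0.5954 0.0237 0.2042] rot [-1.5760e+00 -2.0000e-04  1.4737e+00] F [-0.4  0.6 -0. ] w 0.06597549958964699
t 24.0 pos [0.5954 0.0237 0.2042] rot [-1.5760e+00 -2.0000e-04  1.4737e+00] F [-0.4  0.6 -0. ] w 0.06597549958964699
side last top [591.7  20.7] [ 39.3 125.3] 82.72 board (np.float64(43.4), np.float64(-3.1)) z 0.07774743246461246
side -50 [(-24, 25), (-21, 27), (-18, 36), (-15, 42), (-12, 47), (-9, 45), (-6, 46), (-3, 47), (0, 45), (3, 45), (6, 46), (9, 45), (12, 45), (15, 46), (18, 39), (21, 44), (24, 46), (27, 46), (30, 47), (33, 46), (36, 47), (39, 46), (42, 46), (45, 47), (48, 46), (51, 45), (54, 47), (57, 47), (60, 47), (63, 46), (66, 47), (69, 43), (72, 45), (75, 46), (78, 46), (81, 46), (84, 46), (87, 46), (90, 44), (93, 46), (96, 46), (99, 45)]
side 50 [(-21, 28), (-18, 35), (-15, 44), (-12, 45), (-9, 46), (-6, 46), (3, 48), (6, 46), (9, 47), (12, 47), (24, 45), (27, 47), (33, 45), (39, 46), (42, 46), (54, 46), (57, 46), (60, 46), (72, 44), (78, 48), (81, 45), (90, 48), (93, 45), (96, 45), (99, 46)]
scene last top [614.8  19.6] [35.4 88.7] 81.87 board (np.float64(66.5), np.float64(-2.0)) z 0.07941069101625142
scene -50 [(18, 297), (21, 305), (24, 303), (30, 175), (36, 47), (48, 46), (54, 49), (57, 47), (60, 48), (63, 47), (66, 47), (69, 45), (72, 45), (75, 47), (78, 46), (81, 47), (84, 47), (87, 48), (90, 47), (93, 48), (96, 47), (99, 45)]
scene 50 [(-24, 25), (-21, 30), (-18, 39), (-15, 43), (-12, 46), (-9, 47), (-6, 47), (12, 46), (18, 45), (21, 49), (24, 317), (27, 309), (30, 309), (60, 47), (63, 47), (66, 45), (69, 46), (72, 45), (75, 47), (78, 47), (81, 46), (84, 48), (87, 48), (90, 48), (93, 47), (96, 49), (99, 44)]
```

View pics/z1.png

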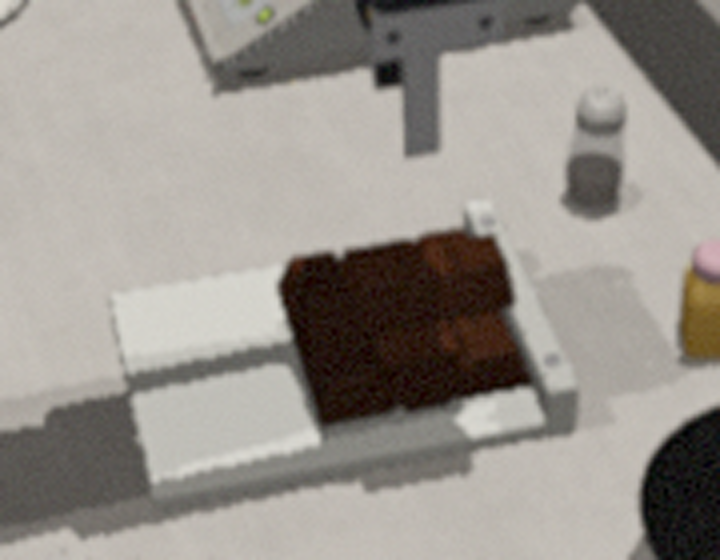

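```bash
python3 -c "
from workcell import finish_job; print(finish_job())"
```

```text
the job is handed in; nothing more can be done
None
```

The four blocks are stacked on the board and the job is handed in at about 24 s of the 72 s allowed. No verdict is reported, so the figures below are my own last measurements.

**What I did:**
- Pushed block_side over onto its narrow face and set it upside down between the other two.
- Pushed the row closed with the two open fingers. The force on the tool rose to about 10 N against the lip, well under the 50 N limit.
- Laid the brown block_last crosswise on top. I left the yellow look-alike alone.

**Last checks, in the board frame:**

| Block | Measured | Required |
|---|---|---|
| block_far, x | about 86 mm | above 82 mm |
| block_side, x | about 43.5 mm | above 38.5 mm |
| block_near, x | about 1 mm | above −5.3 mm |
| Row tops, z (world) | flush at 46–47 mm | about 47 mm |
| block_last, distance from block_side | about 3 mm | under 20 mm |
| block_last, angle across the row | 2–3° off | under 8° |
| block_last, top height z (world) | 78–79 mm | about 79 mm |

- **Disagreement:** the scene camera gave a different centre for block_last (x 66 mm against 43 mm). Its outline there was only 89 mm long, because the raised arm hid part of the block, so I used the side camera.
- **Bystanders:** the arm never went near the salt shaker or the jar, and no contact showed when it worked near the bowl. I did not measure their positions at the end.

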